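# Hold a gel cassette against the gasket for clamping

## Task

Take the glass gel cassette out of the plate rack and stand it upright on the two supports at the open side of the gel unit, centred and square, with its short plate towards the gasket. Then press it flat against the gasket with a steady push of about 10 N (under 6 N it leaks, over 14 N strains the glass, and it must never see 25 N) so that a colleague can shut the two clamp wings over it; leave the wings open for her, and leave the other things on the bench and in the rack where they are. Hold that push for at least two seconds and finish still holding: do not let go or back off.

Things in the scene. Friction and masses are not known exactly. Their poses are not given: they have to be found in the camera images.
- cassette: gel cassette, 0.2 kg: two 4 mm glass plates, pale filling and grey spacers between; 10 mm thick (its x), 100 wide (y), 100 tall (z). Tall plate on its -x face; short plate on its +x face, ending 10 mm below the top. Origin: centre of the bottom edge. Starts upright in a rack slot, facing much as the unit does (1 mm clearance a side), bottom 12 mm above the bench; clears the rods 50 mm up
- short_face (a point): centre of the cassette's short-plate face: +5 mm in x and 50 mm up from the cassette's origin
- plate_rack: white plastic plate rack, fixed, 180 mm long (its x), 94 wide (y): two 12 mm high base rails and 9 pairs of upright 6 mm rods (tops 55 mm above the bench, at y = -40 and +40 mm, 18.5 mm apart along x) forming slots; open in the middle. Origin: centre of its underside. The cassette stands in the slot at x = -46 or +46 mm, the dam in the other
- dam: spare buffer dam, a bystander standing in the rack: one solid grey moulded plate with three upright ribs, 10 mm thick (x), 100 mm wide (y), 92 mm tall with two finger horns up to 110 mm. Origin: centre of its bottom edge
- gel_unit: vertical gel unit, fixed: 200 x 200 x 26 mm clear tray, upright U-shaped white core (48 mm thick along x, 120 wide along y, top 125 mm above the bench, plug pins to 145). Open side to its -x, turned away from the robot; its other side is shut. Chamber between the posts (68 mm wide, 60 deep, floor at 55 mm, open above and to -x) has room for a finger. Origin: centre of its underside
- seat (a point): point on the gel unit (same axes), 30 mm above the bench: midway between the tops of the two cassette supports, straight below the relaxed gasket's front face. Supports: flat, slippery, 22 mm wide, centred 33 mm either side (y), reaching 24 mm to -x of this point. The cassette stands on them; its short-plate face meets the gasket at x = 0 here, and is at about x = +4 mm at 10 N
- gasket_face (a point): middle of the front face of the soft black U-shaped gasket (88 mm wide, from 36 to 112 mm above the bench, 8 mm wide strips) on the core's -x side. The face moves towards +x of the unit as it is squeezed, straight and springy: 2.5 N per mm, up to 8 mm
- wing_left (a joint): left (+y) clamp wing, a grey plastic L hinged upright at the core's front left edge, 36 mm long, 48 to 108 mm above the bench: 0 = shut over the cassette's edge, about 1.6 = swung out sideways, as it starts; moves lightly
- wing_right (a joint): right (-y) clamp wing, the same on the other side
- petri_dish: bystander: glass dish, 96 mm across, 17 mm high, with two test strips in it. Origin: centre of its underside
- bottle: bystander: brown glass jar, 60 mm across, 115 mm high. Origin: centre of its underside
- comb: bystander: white plastic gel comb lying flat, about 34 x 92 x 5 mm. Origin: centre of its underside
Not all that is in view belongs to the job. Leave any purple look-alike of the cassette alone.

How it is judged (in metres and radians):
On the way, in this order (a step that is already met when the one before it is completed fails the run):
1. the cassette is lifted out of the rack (height (world z) of cassette above 0.057 m), for 0.1 s.
2. the cassette stands on the supports, short plate to the gasket, and is pressed against it with 6 to 14 N for 2 s without a break (y of cassette in the frame of seat between -0.006 and 0.006 m and z of cassette in the frame of seat between -0.003 and 0.003 m and x of short_face in the frame of seat between -0.001 and 0.009 m and angle between the x axis of cassette and the x axis of gel_unit, either way round below 0.07 rad and angle between cassette's own z axis and vertical below 0.07 rad and contact force between cassette and gasket between 6 and 14 N and contact force between cassette and the fingers above 2 N), for 2 s.
At the end, for the whole second after the job is handed in: Still pressing at rest: cassette on both supports (bottom within 3 mm of their tops), centred within 6 mm, square and upright within 4 degrees, short plate against the gasket, gasket force 6 to 14 N, fingers giving that push, both wings still swung out (over 1.2 rad) (all of step 2 and linear speed of cassette below 0.01 m/s and value of joint each of wing_left, wing_right above 1.2 rad); the arm keeps its last pose, push and grip.
It fails at once if the cassette is forced against the gasket with more than 25 N (contact force between cassette and gasket above 25 N).
It fails at once if a bystander (dam, dish, jar or comb) is moved more than 20 mm (distance of any of dam, petri_dish, bottle, comb from where it was at the start of the episode above 0.02 m).
It also fails if it takes over 53 s, if anything falls off the work surface, if the arm or the gripper's body presses on something with over 40 N, if the wrist force passes 120 N, or if a joint passes its speed limit or range.

## Robot

A 7-joint arm with a two-finger parallel gripper is mounted at the origin on the work surface. World frame = base frame: x ahead of the robot, y to its left, z up, the work surface at z = 0. Lengths are in mm, angles in rad, forces in N, time in s.
With the tool pointing down it reaches from about 350 to 900 mm from the base axis. Payload 19.9 kg.
Tool frame: the origin (TCP) lies midway between the tips of the shut fingers; the grasp point (between the pads) lies 19 mm behind it; z points along the fingers, y is the line along which they close (so a half turn about z gives the same grasp; the last joint's range is limited). The gripper opens to 94 mm and grips with 3 to 60 N. Pads are 16 mm wide; open, the fingers measure 119 mm over their backs; the gripper's body (75 mm by 177 mm) begins 78 mm behind the grasp point.
Start: joints at [1.077, 0.417, -0.01, 1.614, 0.005, 1.111, -0.053], TCP at [272.856, -562.27, 205.425] pointing down, gripper open.
Joint ranges: [-2.81, 2.81], [-0.39, 2.02], [-1.27, 1.25], [0.06, 2.57], [-1.19, 4.33], [0.19, 2], [-2.82, 2.82]. Speed limits (rad/s): [1.89, 1.89, 2.39, 2.39, 3.01, 3.01, 3.01].

## Interface

Orientations are given as a unit quaternion [w, x, y, z].
In Python, from plant import bot gives the robot as it stands. The module is installed in compiled form; this text tells all that it offers.
- The arm moves only by the tool apply_moves, never from a script. Its argument "series" is text: rows parted by semicolons, each of 7 numbers parted by spaces: the shift along the tool's x, y, z scaled (see below), then the turn, a rotation vector about the tool's x, y, z scaled (see below), then the opening, from 0 (shut) to 1 (fully open). In form: x y z ax ay az hand; .... A call has 1 to 10 rows; each row is the pose to reach, as a shift and turn from the pose commanded when the call began, along the tool's axes at that moment, turning the shorter way round; what a row does not reach only later rows make up. The controller multiplies each number of a shift by 0.25 m and each number of a turn by 180 degrees. A row lasts 1/8 s, in which the tool goes at most 62.5 mm and 10.7 degrees, less where a joint would pass 70% of its speed; a pose out of reach is approached as far as the arm can. A call with a number of a shift or a turn outside -1 to 1 is refused whole. A call with a gripper value outside its range is refused whole. The fingers move at their own pace and stop on an object; "squeeze" is the grip in N (left out, the last holds). Time passes only in rows, so rows that repeat a pose let the fingers close. It gives the time, the measured TCP pose, the force, the opening and the grip force at its end, in the units of the state.
- bot.state(): the state, without advancing time (a new reading comes with each control period).
- bot.grab_frame(name): name is "side" or "top" or "wrist"; returns the picture (384x512x3 uint8, blue, green, red); there is no depth.
- bot.camera_params(name): a dict with "fx", "fy", "cx", "cy" (pixels), "extrinsics" (4x4, takes a point from camera to world coordinates). Camera axes: x right, y down, z forward; pixel columns grow to the right and rows downward; lengths in mm; the calibration is good to about 2 mm. A picture is of the moment at which its call begins: read the wrist's pose just before it. camera_params takes no time and is no camera call; for the wrist camera it gives the pose at the moment of the call.
- bot.close_job(): hands the job in; it is judged then, once.
Trained networks look in the newest picture that a camera, given by its name, has taken for a name from the list of things; names that differ only in an ending like _2 or _b are one class to them, and where a whole thing is asked for, a point or a joint stands for the part that bears it (a point fixed in the world has none). Each returns a list of dicts, best first, with "score" (0 to 1); they miss things now and then, are a little off and sometimes report something else, mostly with a low value. They report only what shows in the picture. A call takes as long as a camera call. They do not tell look-alikes from the thing itself.
- bot.search_frame(query, camera): "box" ([left, top, right, bottom] in pixels, round what is visible of it).
- bot.cut_out(query, camera): "pixels" (384x512 bool, what is visible of it) and "box" ([left, top, right, bottom] in pixels, round what is visible of it).
- bot.tip_of(query, camera): "xy" ([column, row] in pixels: a listed point, or the origin of a listed thing).
The state is a dict: "t": time; "joint_pos": joint angles; "joint_vel": joint speeds; "effort": joint torques, N m; "tool_pos": TCP position; "eef_rot": TCP orientation; "contact_force": force on the tool from outside, world axes, zero at the start; "moment": the same for the moment, N m; "gripper_width": finger opening in mm; "gripper_force": force on a finger pad.
Only numpy, scipy, OpenCV 4.12 (cv2) and the standard library are available. Lean on these libraries where they do the work, as an engineer would, in place of code of your own. Each camera call takes 0.05 s, during which the arm holds its last target. There are 200 camera calls.

## Working session

There is one attempt and no reset: what is moved stays moved. The work goes in short steps, Python scripts to look and compute and a tool call to move; the robot and the scene stay as the last step left them, time stands still between calls to the robot, and variables do not carry over. Pictures are saved under pics/ and viewed, at most 10 in all, crops included, and the job is handed in when it is done.

Besides the shell and the picture viewer there is one more tool, called after "Call:" as name(argument=value, ...) on one line, values as JSON. apply_moves: Moves the arm, as the interface text tells. Shifts and turns lie within -1 to 1; 1 stands for 0.25 m of shift or 180 degrees of turn. Its arguments: {"type":"object","properties":{"series":{"type":"string"},"squeeze":{"type":"number"}},"required":["series"]}

```bash
mkdir -p pics
cat > h.py <<'E'
import numpy as np, cv2
from plant import bot
def ray(cam,uv):
    p=bot.camera_params(cam);E=np.array(p["extrinsics"])
    d=np.array([(uv[0]-p["cx"])/p["fx"],(uv[1]-p["cy"])/p["fy"],1.])
    return E[:3,3],E[:3,:3]@d
def atz(cam,uv,z):
    o,d=ray(cam,uv);return o+d*(z-o[2])/d[2]
def proj(cam,P):
    p=bot.camera_params(cam);E=np.linalg.inv(np.array(p["extrinsics"]))
    q=E[:3,:3]@np.array(P,float)+E[:3,3];return np.array([p["fx"]*q[0]/q[2]+p["cx"],p["fy"]*q[1]/q[2]+p["cy"]])
E
python3 - <<'E'
from h import *
np.set_printoptions(precision=1,suppress=True)
ims=[]
for c in("side","top"):
    im=bot.grab_frame(c);ims.append(im);cv2.imwrite(f"pics/{c}0.png",cv2.resize(im,(800,600)))
    E=np.array(bot.camera_params(c)["extrinsics"]);print(c,E[:3,3],E[:3,2],bot.camera_params(c)["fx"])
    for n in("cassette","plate_rack","dam","gel_unit","petri_dish","bottle","comb"):
        print(n,[(round(r["score"],2),np.array(r["box"])) for r in bot.search_frame(n,c)[:3]])
    for n in("cassette","short_face","plate_rack","dam","gel_unit","seat","gasket_face"):
        print(n,[(round(r["score"],2),np.array(r["xy"])) for r in bot.tip_of(n,c)[:3]])
E
```

```text
side [358.2 600.5 619.3] [ 0.2 -0.7 -0.6] 386.09631776121773
cassette [(0.86, array([280.7, 139.6, 296. , 190.3])), (0.7, array([161.4, 255.8, 188.5, 291. ])), (0.66, array([189.5, 133.2, 202.9, 179.8]))]
plate_rack [(0.63, array([232. , 156. , 307.6, 196.4]))]
dam [(0.6, array([247.4, 131.6, 258.8, 187.5]))]
gel_unit [(0.96, array([141.8, 203.1, 289.5, 338. ])), (0.16, array([245.9, 135.4, 260.7, 187.3]))]
petri_dish [(0.78, array([314.3, 222.9, 356.4, 259.1]))]
bottle [(0.74, array([162.6, 148.2, 190.1, 203.9]))]
comb [(0.7, array([338.9, 181.2, 360.8, 203.6]))]
cassette [(0.73, array([285.8, 185.8])), (0.57, array([200.3, 170. ]))]
short_face [(0.87, array([192.9, 155. ])), (0.62, array([334.7, 241.8])), (0.57, array([289. , 163.2]))]
plate_rack [(0.67, array([269.6, 179.9])), (0.21, array([205.6, 258.3]))]
dam [(0.6, array([252.4, 175.9])), (0.19, array([207.9, 260.1]))]
gel_unit []
seat [(0.71, array([205.4, 261.5]))]
gasket_face [(0.56, array([204.1, 245.5]))]
top [434.4   3.  940.6] [ 0.2 -0.  -1. ] 402.9526281985567
cassette [(0.86, array([297.7,  98.9, 347.1, 123.9])), (0.71, array([305.7, 209.3, 354.1, 220.8]))]
plate_rack [(0.63, array([302.1, 155.7, 348.4, 238.5]))]
dam [(0.68, array([239.8, 261.4, 275. , 303.5])), (0.66, array([257.6,  89.6, 285.6, 124.9])), (0.64, array([304.4, 167.1, 352.4, 181. ]))]
gel_unit [(0.95, array([126.7, 140.4, 236.1, 247.5]))]
petri_dish []
bottle [(0.7, array([260.2,  88.6, 287.3, 123.7]))]
comb [(0.66, array([318.1, 280.1, 358.5, 303.6]))]
cassette [(0.93, array([325. , 219.5])), (0.59, array([319.6, 119.5]))]
short_face [(0.76, array([330.4, 212.9]))]
plate_rack [(0.75, array([320.6, 195. ]))]
dam [(0.71, array([324.1, 182.3]))]
gel_unit [(0.93, array([182.6, 195.9]))]
seat [(0.55, array([186.7, 179.3]))]
gasket_face [(0.54, array([186.6, 174.7]))]
```

View pics/side0.png

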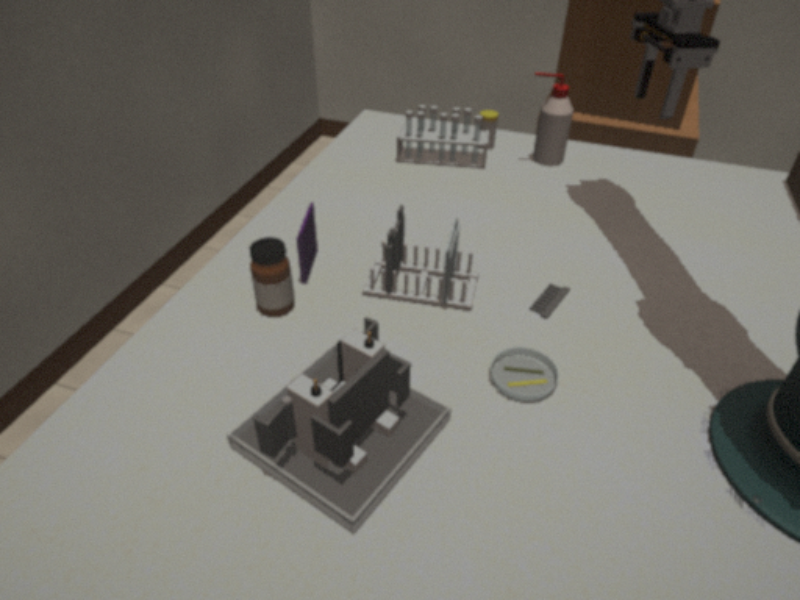

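View pics/top0.png

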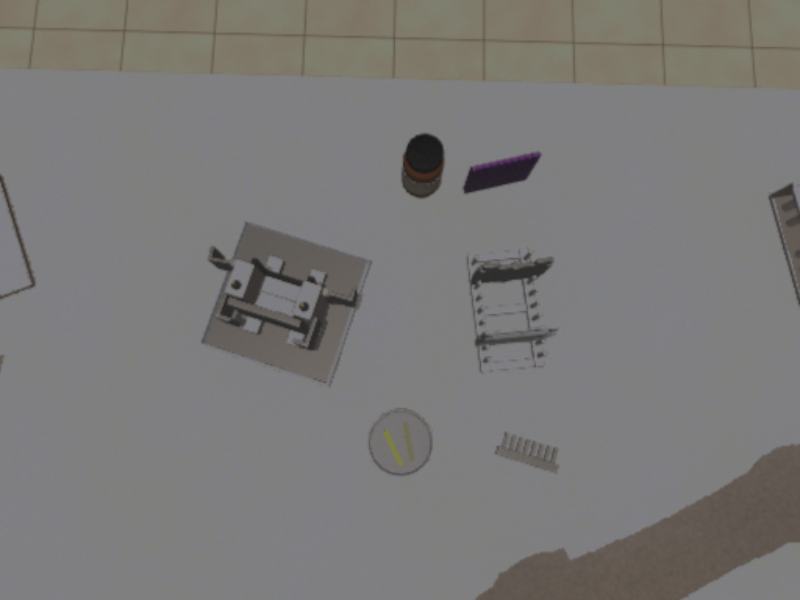

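The side view shows the unit at (340,420)/800 with the rack behind it at (425,270). The top view shows the unit's open supports at (275,263) and (317,277) on the far side from the robot, so the unit's -x points to about world +x.

Candidates in the top view are:
- the upper rack plate at (512,270), thick and horned, so it is the dam
- the lower rack plate at (518,336), thin glass, so it is the cassette
- the purple plate at (502,172), outside the rack, which is the look-alike

I'll confirm with one enlarged crop.

Run:
```python
from h import *
np.set_printoptions(precision=3,suppress=True)
s=bot.state();print({k:np.array(s[k]) for k in("t","tool_pos","eef_rot","contact_force","gripper_width")})
a=cv2.imread("pics/side0.png")
S=bot.grab_frame("side");T=bot.grab_frame("top")
A=cv2.resize(S[120:210,225:315],(400,400),interpolation=3);B=cv2.resize(T[150:245,290:365],(316,400),interpolation=3)
cv2.imwrite("pics/crop.png",cv2.convertScaleAbs(np.hstack([A,B]),alpha=1.6))
print("cass",atz("top",(325,219.5),12),"sf",atz("top",(330.4,212.9),62),"rack",atz("top",(320.6,195),0),"unit",atz("top",(182.6,195.9),0),"seat",atz("top",(186.7,179.3),30))
k=.64
for u in((247,223),(371,262),(330,383),(203,342)):print("tray",atz("top",(u[0]*k,u[1]*k),26))
for u in((480,341),(556,332)):print("casstop",atz("top",(u[0]*k,u[1]*k),112))
R=bot.camera_params("wrist");print(R["fx"],np.array(R["extrinsics"]))
from scipy.spatial.transform import Rotation as Ro
q=s["eef_rot"];print(Ro.from_quat([q[1],q[2],q[3],q[0]]).as_matrix())
```

```text
{'t': array(1.5), 'tool_pos': array([ 272.858, -562.257,  205.421]), 'eef_rot': array([-0.   ,  0.975,  0.224, -0.   ]), 'contact_force': array([-0.879, -0.461,  0.985]), 'gripper_width': array(93.989)}
cass [ 526.462 -175.026   12.   ] sf [ 536.327 -177.395   62.   ] rack [ 585.535 -167.213    0.   ] unit [575.106 158.628   0.   ] seat [609.41  146.228  30.   ]
tray [695.579 218.022  26.   ]
tray [640.669  30.63   26.   ]
tray [460.924  84.405  26.   ]
tray [515.497 270.901  26.   ]
casstop [ 518.24  -119.055  112.   ]
casstop [ 532.717 -219.946  112.   ]
266.9289330551993 [[   0.436   -0.864   -0.251  345.425]
 [  -0.9     -0.42    -0.12  -526.789]
 [  -0.001    0.278   -0.961  385.228]
 [   0.       0.       0.       1.   ]]
[[ 0.9    0.437 -0.   ]
 [ 0.437 -0.9    0.   ]
 [-0.    -0.    -1.   ]]
```

View pics/crop.png

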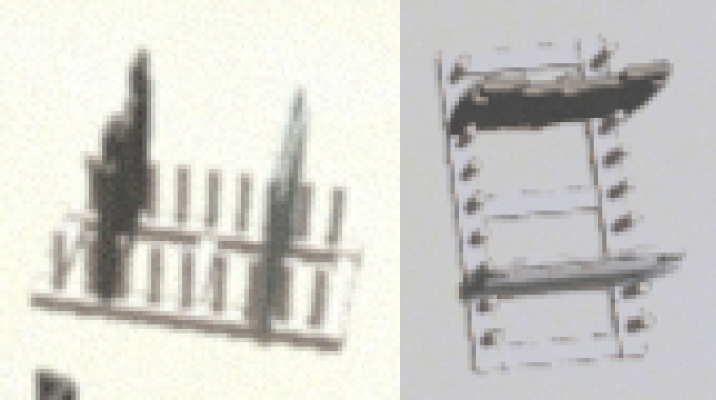

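The crop shows the grey ribbed plate on the left/top as the dam. The pale glass plate at the rack's lower slot (right half, around (570,275)) is the cassette, so I'll move over it.

Call:
apply_moves(series="0.8 -0.48 -0.1 0 0 -0.2 0.5;0.8 -0.48 -0.1 0 0 -0.2 0.5;0.8 -0.48 -0.1 0 0 -0.2 0.5;0.8 -0.48 -0.1 0 0 -0.2 0.5;0.8 -0.48 -0.1 0 0 -0.2 0.5;0.8 -0.48 -0.1 0 0 -0.2 0.5", squeeze=20)

```text
t: 2.35
tool_pos: [400.0, -367.6, 230.4]
eef_rot: [0.0, 0.858, 0.514, -0.0]
contact_force: [-0.3, -0.4, -0.7]
gripper_width: 47.1
gripper_force: 0.0
```

```bash
cat >> h.py <<'E'
from scipy.spatial.transform import Rotation as Ro
def tool():
    s=bot.state();q=s["eef_rot"];return np.array(s["tool_pos"]),Ro.from_quat([q[1],q[2],q[3],q[0]])
def plan(P,yang):
    "P target TCP, yang = desired tool-y heading deg, tool down -> shift & turn numbers"
    p,R=tool();a=np.radians(yang);y=[np.cos(a),np.sin(a),0];z=[0,0,-1];x=np.cross(y,z)
    T=Ro.from_matrix(np.array([x,y,z]).T)
    sh=R.inv().apply(np.array(P)-p)/250;tu=(R.inv()*T).as_rotvec()/np.pi
    print("t",bot.state()["t"],"at",p.round(1),"shift",sh.round(3),"turn",tu.round(4))
E
python3 -c "
from h import *
plan((526,-172,210),8)"
```

```text
t 2.35 at [ 400.  -367.6  230.4] shift [0.928 0.075 0.081] turn [-1.00e-04  1.00e-04 -2.01e-01]
```

Call:
apply_moves(series="0.93 0.075 0.08 0 0 -0.2 0.5;0.93 0.075 0.08 0 0 -0.2 0.5;0.93 0.075 0.08 0 0 -0.2 0.5;0.93 0.075 0.08 0 0 -0.2 0.5;0.93 0.075 0.08 0 0 -0.2 0.5;0.93 0.075 0.08 0 0 -0.2 0.5")

```text
t: 3.1
tool_pos: [525.9, -172.4, 210.1]
eef_rot: [-0.0, 0.658, 0.753, -0.0]
contact_force: [-0.2, -1.5, 0.2]
gripper_width: 46.9
gripper_force: 0.0
```

Run:
```python
from h import *
np.set_printoptions(precision=1,suppress=True)
print(tool()[0]);im=bot.grab_frame("wrist");cv2.imwrite("pics/w1.png",cv2.convertScaleAbs(cv2.resize(im,(800,600)),alpha=1.3));cv2.imwrite("pics/w1raw.png",im)
for n in("cassette","dam"):
    print(n,[(round(r["score"],2),np.array(r["box"])) for r in bot.search_frame(n,"wrist")[:3]])
for n,z in(("cassette",12),("short_face",62),("dam",12),("plate_rack",0)):
    print(n,[(round(r["score"],2),np.array(r["xy"]),atz("wrist",r["xy"],z)) for r in bot.tip_of(n,"wrist")[:3]])
```

```text
[ 525.9 -172.4  210.1]
cassette [(0.89, array([255.6, 141.2, 270.7, 236. ])), (0.78, array([418.3, 151.1, 485.3, 242.5]))]
dam [(0.61, array([318.8, 146.2, 355.7, 242.8]))]
cassette [(0.73, array([424.2, 183.8]), array([ 771.9, -155. ,   12. ]))]
short_face [(0.64, array([256.8, 183.4]), array([ 527.4, -174.5,   62. ]))]
dam [(0.95, array([320.7, 179.4]), array([ 620.8, -168.3,   12. ]))]
plate_rack [(0.57, array([289.1, 172.1]), array([ 575.4, -165.9,    0. ]))]
```

View pics/w1.png

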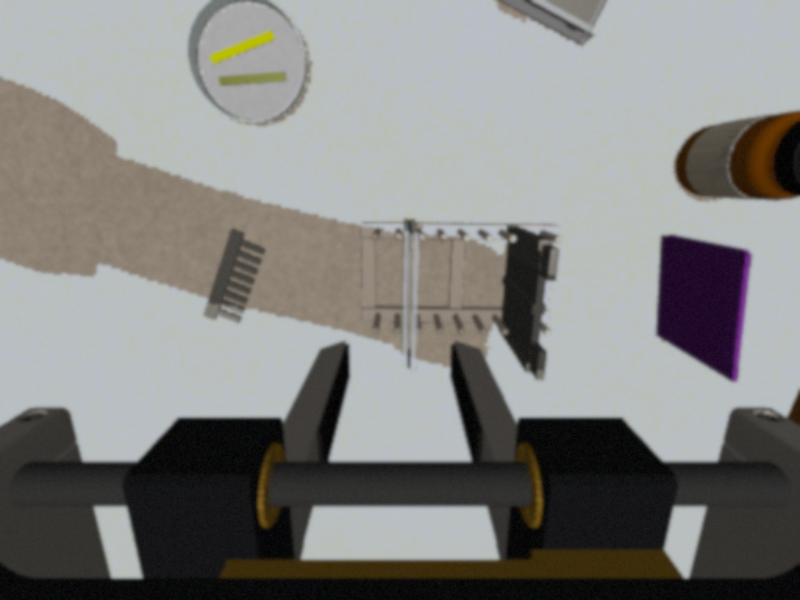

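The wrist view shows the cassette edge-on at cols 403–418, rows 218–367 (of 800x600), between the fingers. The dam is at (525,300), the purple look-alike at (703,305). I'll enlarge to measure the plates.

Run:
```python
from h import *
np.set_printoptions(precision=1,suppress=True)
im=cv2.imread("pics/w1raw.png")
c=im[135:240,240:290];cv2.imwrite("pics/w1c.png",cv2.convertScaleAbs(cv2.resize(c,(500,600),interpolation=cv2.INTER_CUBIC),alpha=1.2))
g=im.mean(2)
for r in(150,170,190,205,215,225,231,234):print(r,g[r,250:276].round(0))
for r in bot.cut_out("cassette","wrist")[:1]:
    m=r["pixels"]
    for row in range(142,238,8):
        xs=np.where(m[row])[0]
        if len(xs):print(row,xs.min(),xs.max(),atz("wrist",((xs.min()+xs.max()+1)/2,row),112))
```

```text
150 [105. 102.  98. 103. 112. 114. 103.  93. 104. 122. 123. 108.  93.  94.
 102. 116. 118. 111. 106. 115. 115. 110. 110. 115. 122. 130.]
170 [100.  99.  99.  99.  99. 100. 100. 101. 111. 122. 120. 115. 109. 108.
 120. 128. 126. 118. 106. 100. 100. 101. 102. 101. 101. 100.]
190 [ 99. 100. 101. 101. 102. 100.  97. 103. 117. 122. 115. 105. 101. 105.
 119. 127. 123. 112. 103. 102. 101. 101. 100. 100. 101. 101.]
205 [ 97.  88.  73.  61.  56.  62.  77.  96. 113. 119. 113. 103. 103. 112.
 120. 116. 103.  82.  70.  83.  92.  95.  97.  97.  97.  99.]
215 [101. 101. 101. 101. 102. 101.  98. 101. 118. 121. 113. 107. 109. 122.
 127. 127. 118. 107. 101. 100. 100. 102. 103. 102. 101. 100.]
225 [146. 146. 145. 145. 144. 139. 126. 120. 124. 123. 104.  76.  82. 113.
 126. 121. 106. 100.  99. 100. 101. 101. 101. 100.  99.  99.]
231 [145. 146. 147. 147. 146. 147. 146. 144. 144. 137. 116.  89. 101. 130.
 143. 144. 141. 139. 139. 137. 137. 136. 131. 124. 116. 110.]
234 [145. 146. 145. 146. 146. 146. 144. 144. 142. 138. 122.  99. 106. 131.
 144. 144. 140. 142. 145. 145. 146. 146. 147. 147. 146. 145.]
142 258 265 [ 525.  -116.8  112. ]
150 258 267 [ 527.2 -124.8  112. ]
158 258 267 [ 528.4 -133.1  112. ]
166 258 267 [ 529.6 -141.5  112. ]
174 258 267 [ 530.8 -150.   112. ]
182 257 267 [ 531.6 -158.8  112. ]
190 257 266 [ 532.3 -167.7  112. ]
198 257 266 [ 533.6 -176.7  112. ]
206 257 266 [ 534.9 -185.8  112. ]
214 257 266 [ 536.3 -195.1  112. ]
222 257 266 [ 537.7 -204.6  112. ]
230 257 265 [ 538.5 -214.4  112. ]
```

View pics/w1c.png

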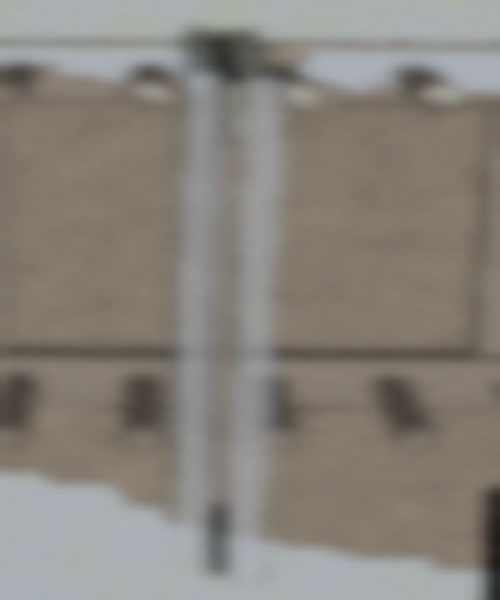

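The left plate (world -x, towards the robot) ends earlier at both ends, so it is the short one. That agrees with the cassette facing as the unit does. Its top centre is about (532.5,-171.5), heading about 7°.

```bash
python3 -c "
from h import *
plan((532.5,-171.5,45),7.3)"
```

```text
t 3.5 at [ 526.3 -171.2  210.5] shift [-0.005  0.024  0.662] turn [-0.     0.     0.003]
```

Call:
apply_moves(series="-0.005 0.025 0.1 0 0 0.003 0.5;-0.005 0.025 0.3 0 0 0.003 0.5;-0.005 0.025 0.5 0 0 0.003 0.5;-0.005 0.025 0.6 0 0 0.003 0.5;-0.005 0.025 0.662 0 0 0.003 0.5;-0.005 0.025 0.662 0 0 0.003 0.5;-0.005 0.025 0.662 0 0 0.003 0.5")

```text
t: 4.38
tool_pos: [533.5, -171.4, 46.0]
eef_rot: [0.001, 0.66, 0.751, 0.0]
contact_force: [0.4, 0.1, 0.9]
gripper_width: 47.2
gripper_force: 0.0
```

Call:
apply_moves(series="0 0 0 0 0 0 0;0 0 0 0 0 0 0;0 0 0 0 0 0 0;0 0 0 0 0 0 0;0 0 0 0 0 0 0;0 0 0 0 0 0 0;0 0 0 0 0 0 0;0 0 0 0 0 0 0", squeeze=30)

```text
t: 5.38
tool_pos: [532.9, -171.1, 45.0]
eef_rot: [0.0, 0.66, 0.751, 0.0]
contact_force: [-0.2, -0.2, 4.4]
gripper_width: 10.0
gripper_force: 30.0
```

Call:
apply_moves(series="0 0 -0.02 0 0 0 0;0 0 -0.08 0 0 0 0;0 0 -0.16 0 0 0 0;0 0 -0.26 0 0 0 0;0 0 -0.36 0 0 0 0;0 0 -0.5 0 0 0 0;0 0 -0.65 0 0 0 0;0 0 -0.76 0 0 0 0;0 0 -0.76 0 0 0 0;0 0 -0.76 0 0 0 0")

```text
t: 6.62
tool_pos: [532.4, -171.0, 234.5]
eef_rot: [-0.0, 0.66, 0.751, -0.0]
contact_force: [-0.1, -0.7, -2.1]
gripper_width: 9.7
gripper_force: 30.0
```

```bash
python3 -c "
from h import *
plan((645,20,235),-4)
s=bot.state();print(s['contact_force'],s['gripper_width'],s['gripper_force'])"
```

```text
t 6.625 at [ 532.4 -171.   234.5] shift [ 0.7    0.544 -0.002] turn [-0.0002 -0.0001  0.063 ]
[-0.06058246 -0.73935531 -2.12740435] 9.664104104400172 29.99594360589981
```

Call:
apply_moves(series="0.2 0.15 0 0 0 0.02 0;0.4 0.3 0 0 0 0.04 0;0.6 0.45 0 0 0 0.06 0;0.7 0.545 0 0 0 0.065 0;0.7 0.545 0 0 0 0.065 0;0.7 0.545 0 0 0 0.065 0")

```text
t: 7.38
tool_pos: [645.0, 19.2, 233.8]
eef_rot: [-0.001, 0.734, 0.68, -0.001]
contact_force: [1.0, 0.3, -0.8]
gripper_width: 9.7
gripper_force: 30.0
```

```bash
python3 -c "
from h import *
plan((665,125,240),-16)"
```

```text
t 7.375 at [645.   19.2 233.8] shift [ 0.428  0.047 -0.025] turn [-0.0006  0.0002  0.0646]
```

Call:
apply_moves(series="0.15 0.02 -0.01 0 0 0.03 0;0.3 0.03 -0.02 0 0 0.05 0;0.428 0.047 -0.025 0 0 0.064 0;0.428 0.047 -0.025 0 0 0.064 0;0.428 0.047 -0.025 0 0 0.064 0;0.428 0.047 -0.025 0 0 0.064 0")

```text
t: 8.12
tool_pos: [665.5, 123.9, 241.1]
eef_rot: [0.0, 0.798, 0.602, -0.0]
contact_force: [-1.0, -0.7, -2.2]
gripper_width: 10.1
gripper_force: 30.0
```

Run:
```python
from h import *
np.set_printoptions(precision=1,suppress=True)
p,R=tool();print(p,R.as_matrix()[:,1])
im=bot.grab_frame("wrist");cv2.imwrite("pics/w2raw.png",im);cv2.imwrite("pics/w2.png",cv2.convertScaleAbs(cv2.resize(im,(800,600),interpolation=cv2.INTER_CUBIC),alpha=1.3))
np.save("w2E.npy",np.array(bot.camera_params("wrist")["extrinsics"]))
for n,z in(("seat",30),("gasket_face",74),("gel_unit",0),("wing_left",48)):
    print(n,[(round(r["score"],2),np.array(r["xy"]),atz("wrist",r["xy"],z)) for r in bot.tip_of(n,"wrist")[:3]])
for n,z in(("cassette",p[2]-33),("short_face",p[2]+17)):
    print(n,[(round(r["score"],2),np.array(r["xy"]),R.inv().apply(atz("wrist",r["xy"],z)-p)) for r in bot.tip_of(n,"wrist")[:3]])
bot.grab_frame("top")
for n,z in(("seat",30),("gasket_face",74),("gel_unit",0)):
    print(n,[(round(r["score"],2),atz("top",r["xy"],z)) for r in bot.tip_of(n,"top")[:3]])
```

```text
[665.5 123.9 241.1] [ 1.  -0.3 -0. ]
seat [(0.93, array([219.2, 166.6]), array([614.6, 145.8,  30. ]))]
gasket_face [(0.68, array([208.6, 171.2]), array([607.4, 150.5,  74. ]))]
gel_unit [(0.73, array([199.1, 162. ]), array([580.6, 157.8,   0. ])), (0.71, array([253.7, 323.1]), array([ 578.2, -165. ,    0. ]))]Traceback (most recent call last):
  File "<stdin>", line 7, in <module>
ValueError: it knows: bottle, cassette, comb, dam, gasket_face, gel_unit, petri_dish, plate_rack, seat, short_face
```

View pics/w2.png

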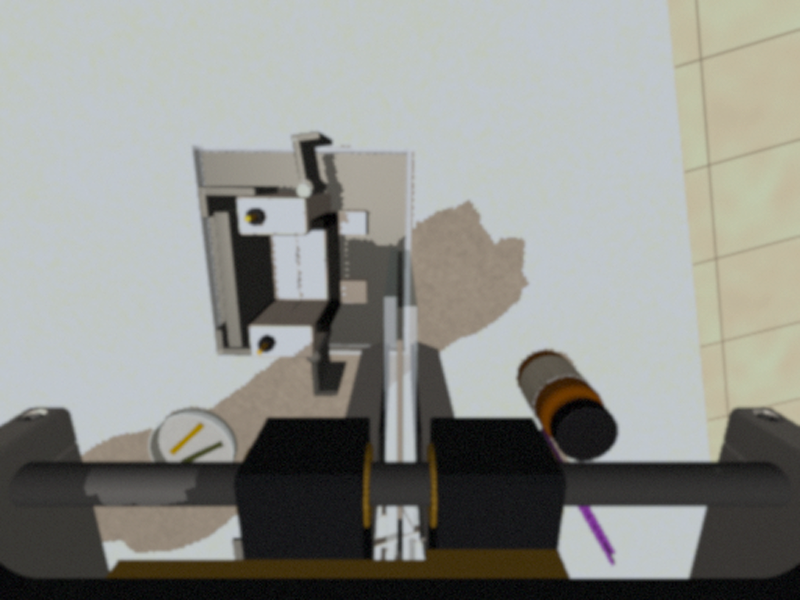

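The wrist view shows the unit at (305,250). The two supports are at (353,222) and (353,292), the gasket edge is near col 335, the posts are white at (275,215) and (285,325), and both wings are out. I'll enlarge it to fit the unit pose.

Run:
```python
from h import *
im=cv2.imread("pics/w2raw.png")
c=im[85:235,115:285];c=cv2.convertScaleAbs(cv2.resize(c,(680,600),interpolation=cv2.INTER_CUBIC),alpha=1.5)
cv2.imwrite("pics/w2c.png",c)
np.set_printoptions(precision=2,suppress=True)
p,R=tool()
bot.grab_frame("wrist")
for n,z in(("seat",30),("gasket_face",74),("gel_unit",0)):
    print(n,[(round(r["score"],2),np.array(r["xy"]),atz("wrist",r["xy"],z)) for r in bot.tip_of(n,"wrist")[:1]])
for n,z in(("cassette",p[2]-33),("short_face",p[2]+17)):
    print(n,[(round(r["score"],2),np.array(r["xy"]),R.inv().apply(atz("wrist",r["xy"],z)-p)) for r in bot.tip_of(n,"wrist")[:3]])
bot.grab_frame("top")
for n,z in(("seat",30),("gasket_face",74),("gel_unit",0)):
    print(n,[(round(r["score"],2),atz("top",r["xy"],z)) for r in bot.tip_of(n,"top")[:2]])
bot.grab_frame("side")
for n,z in(("seat",30),("gasket_face",74),("gel_unit",0)):
    print(n,[(round(r["score"],2),atz("side",r["xy"],z)) for r in bot.tip_of(n,"side")[:2]])
```

```text
seat [(0.74, array([219.2, 163.7]), array([615.92, 150.85,  30.  ]))]
gasket_face [(0.57, array([212.3, 171.9]), array([611.73, 148.94,  74.  ]))]
gel_unit [(0.59, array([198.4, 160.5]), array([580.23, 160.95,   0.  ]))]
cassette [(0.86, array([253.8, 217.6]), array([-2.93, -2.37, 33.  ])), (0.7, array([358.1, 296.2]), array([-81.57,  95.07,  33.01]))]
short_face []
seat []
gasket_face []
gel_unit []
seat [(0.84, array([607.99, 151.64,  30.  ])), (0.62, array([ 859.33, -182.82,   30.  ]))]
gasket_face [(0.47, array([613.17, 147.07,  74.  ]))]
gel_unit [(0.61, array([583.98, 162.12,   0.  ])), (0.57, array([644.99,  87.37,   0.  ]))]
```

View pics/w2c.png

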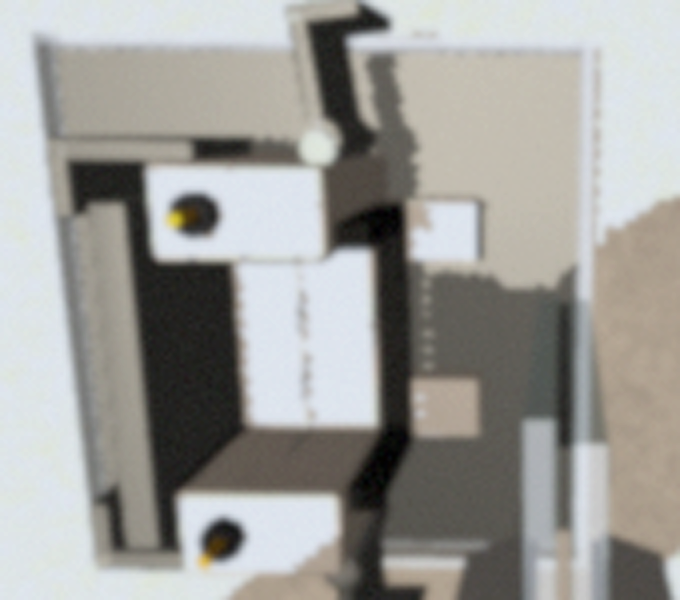

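Run:
```python
from h import *
np.set_printoptions(precision=1,suppress=True)
p,R=tool();print(p)
f=lambda c,z:atz("wrist",(c[0]/4+114.6,c[1]/4+84.6),z)
print("tall",R.inv().apply(f((590,440),p[2]+67)-p),"short",R.inv().apply(f((540,418),p[2]+57)-p))
# unit fit: (xrel seat, y) <-> measured
L=[];M=[]
for c,z,l in[((482,199),30,(-24,-44)),((483,260),30,(-24,-22)),((480,377),30,(-24,22)),((480,437),30,(-24,44))]:
    L.append(l);M.append(f(c,z)[:2])
L=np.array(L,float);M=np.array(M);print(M)
Z=lambda a:a[:,0]+1j*a[:,1]
l,m=Z(L),Z(M);a=((m-m.mean())*(l-l.mean()).conj()).sum();print("scale",abs(a)/(abs(l-l.mean())**2).sum())
a/=abs(a);b=m.mean()-a*l.mean();print("yaw",np.degrees(np.angle(a)),"seat",b)
# checks
for n,c,z in[("post-60",(235,165),125),("post-34",(242,260),125),("post+34",(258,492),125),("floor-34",(300,260),55),("tray TR",(594,47),26),("tray TL",(42,40),26),("tray BL",(97,568),26),("floor front",(378,340),55),("trayR mid",(590,290),26),("P ul",(145,165),125),("P ur",(325,165),125)]:
    w=f(c,z);v=(complex(w[0],w[1])-b)/a;print(n,w,"unit rel seat",round(v.real,1),round(v.imag,1))
```

```text
[665.5 125.6 241.2]
tall [ 47.1   2.3 -67. ] short [ 46.8  -3.4 -57. ]
[[651.1 185.4]
 [645.  164.5]
 [631.  122.9]
 [624.1 100.4]]
scale 1.010262022524339
yaw 162.2170752215783 seat (614.9507314698416+150.64986792587266j)
post-60 [598.5 216.7 125. ] unit rel seat 35.9 -57.9
post-34 [591.3 192.2 125. ] unit rel seat 35.3 -32.4
post+34 [571.7 127.2 125. ] unit rel seat 34.0 35.5
floor-34 [587.6 184.1  55. ] unit rel seat 36.3 -23.5
tray TR [703.6 224.3  26. ] unit rel seat -61.9 -97.2
tray TL [519.1 279.2  26. ] unit rel seat 130.5 -93.1
tray BL [459.8  89.   26. ] unit rel seat 128.9 106.1
floor front [604.3 150.5  55. ] unit rel seat 10.1 3.4
trayR mid [679.5 142.6  26. ] unit rel seat -63.9 -12.1
P ul [575.1 223.3 125. ] unit rel seat 60.1 -57.0
P ur [621.8 210.1 125. ] unit rel seat 11.6 -58.7
```

```bash
python3 -c "
from h import *
plan((628.5,147.3,130),-17.2)"
```

```text
t 9.025 at [665.5 125.6 241.2] shift [ 0.043 -0.166  0.445] turn [-0.     -0.      0.0074]
```

Call:
apply_moves(series="0.043 -0.1 0 0 0 0.0074 0;0.043 -0.166 0 0 0 0.0074 0;0.043 -0.166 0.1 0 0 0.0074 0;0.043 -0.166 0.25 0 0 0.0074 0;0.043 -0.166 0.38 0 0 0.0074 0;0.043 -0.166 0.445 0 0 0.0074 0;0.043 -0.166 0.445 0 0 0.0074 0;0.043 -0.166 0.445 0 0 0.0074 0")

```text
t: 10.02
tool_pos: [629.2, 147.6, 131.3]
eef_rot: [0.0, 0.805, 0.593, 0.001]
contact_force: [-0.2, -0.4, -1.2]
gripper_width: 9.8
gripper_force: 30.0
```

Run:
```python
from h import *
p,R=tool();print(p,bot.state()["contact_force"])
im=bot.grab_frame("wrist");cv2.imwrite("pics/w3raw.png",im)
a=cv2.resize(im[60:240,130:330],(660,594),interpolation=cv2.INTER_CUBIC);cv2.imwrite("pics/w3c.png",cv2.convertScaleAbs(a,alpha=1.5))
```

```text
[629.15392532 147.62545955 131.30050341] [-0.17263891 -0.37402386 -1.22153584]
```

View pics/w3c.png

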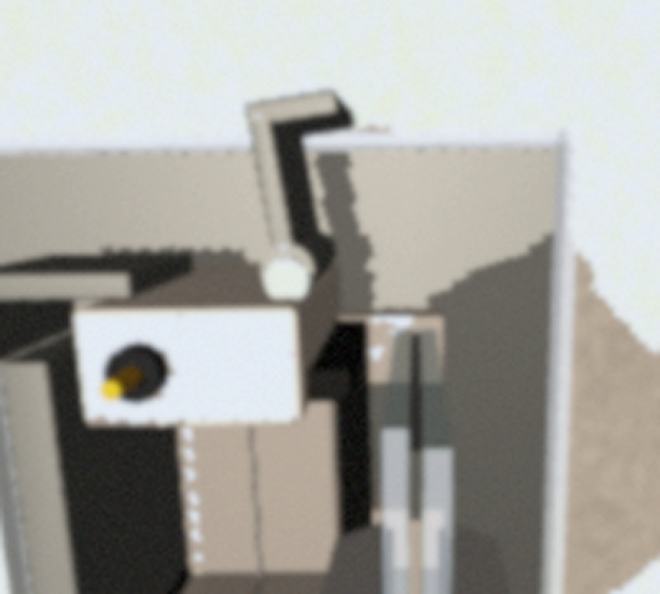

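Run:
```python
from h import *
p,R=tool();h=np.radians(162.8);x=np.array([np.cos(h),np.sin(h),0]);y=np.array([-x[1],x[0],0]);s=np.array([614.5,149.5,30])
for n,c,z in[("short end y-50",(397,428),p[2]+57),("tall end -50",(437,446),p[2]+67),("bottom end -50",(415,332),p[2]-33),("sup right x-24,y-44",(444,316),30),("post ur y-60",(298,308),125),("post lr y-34",(302,422),125),("post ul",(74,308),125),("tray right",(558,130),26),("tall right face x",(453,470),p[2]+67),("short left x",(383,470),p[2]+57)]:
    w=atz("wrist",(c[0]/3.3+129.65,c[1]/3.3+59.65),z)-s;print(n,(w@x).round(1),(w@y).round(1))
print("tcp",(p-s)@x,(p-s)@y)
```

```text
short end y-50 -11.3 -49.1
tall end -50 -16.8 -49.4
bottom end -50 -13.9 -48.3
sup right x-24,y-44 -23.2 -42.1
post ur y-60 10.8 -57.8
post lr y-34 10.9 -32.8
post ul 58.1 -57.8
tray right -57.8 -98.6
tall right face x -19.0 -46.0
short left x -9.2 -42.7
tcp -14.61239479270016 -2.5098722683098926
```

Call:
apply_moves(series="0 0 0.06 0 0 0 0;0 0 0.12 0 0 0 0;0 0 0.18 0 0 0 0;0 0 0.23 0 0 0 0;0 0 0.25 0 0 0 0;0 0 0.26 0 0 0 0;0 0 0.26 0 0 0 0;0 0 0.26 0 0 0 0")

```text
t: 11.08
tool_pos: [628.7, 147.4, 65.4]
eef_rot: [0.0, 0.805, 0.593, 0.0]
contact_force: [0.0, 0.1, -3.1]
gripper_width: 9.8
gripper_force: 30.0
```

Call:
apply_moves(series="0 0 0.003 0 0 0 0;0 0 0.006 0 0 0 0;0 0 0.008 0 0 0 0;0 0 0.008 0 0 0 0;0 0 0.008 0 0 0 0")

```text
t: 11.7
tool_pos: [628.5, 147.4, 63.1]
eef_rot: [0.0, 0.805, 0.593, 0.0]
contact_force: [-0.9, -1.1, 0.0]
gripper_width: 9.9
gripper_force: 30.0
```

Call:
apply_moves(series="0 0 0.003 0 0 0 0;0 0 0.003 0 0 0 0;0 0 0.003 0 0 0 0")

```text
t: 12.08
tool_pos: [628.8, 147.4, 63.0]
eef_rot: [0.0, 0.805, 0.593, 0.0]
contact_force: [-3.0, -1.6, 10.9]
gripper_width: 9.7
gripper_force: 30.0
```

```bash
cat > f.py <<'E'
from h import *
F=[]
for i in range(6):
    bot.grab_frame("side");F.append(bot.state()["contact_force"])
F=np.array(F);h=np.radians(162.8);x=np.array([np.cos(h),np.sin(h),0])
p,R=tool();s=np.array([614.5,149.5,30])
print("F mean",F.mean(0).round(2),"sd",F.std(0).round(2),"along unit x",(F@x).mean().round(2),"tcp rel seat x",((p-s)@x).round(2),p.round(2),"M",np.round(bot.state()["moment"],2),bot.state()["t"])
E
python3 f.py
```

```text
F mean [-3.53 -1.44 11.03] sd [0.23 0.62 0.44] along unit x 2.94 tcp rel seat x -14.25 [628.78 147.44  63.03] M [-0.36  0.92 -0.01] 12.375
```

Call:
apply_moves(series="0 0 -0.002 0 0 0 0;0 0 -0.002 0 0 0 0;0 -0.008 -0.002 0 0 0 0;0 -0.016 -0.002 0 0 0 0;0 -0.024 -0.002 0 0 0 0;0 -0.024 -0.002 0 0 0 0;0 -0.024 -0.002 0 0 0 0")

```text
t: 13.25
tool_pos: [622.9, 149.3, 63.0]
eef_rot: [0.0, 0.805, 0.593, 0.0]
contact_force: [0.6, -1.1, 6.8]
gripper_width: 9.8
gripper_force: 30.0
```

```bash
python3 f.py
```

```text
F mean [ 0.09 -0.46  6.65] sd [0.23 0.34 0.31] along unit x -0.22 tcp rel seat x -8.14 [622.94 149.23  63.02] M [-0.21 -0.05  0.05] 13.55
```

Call:
apply_moves(series="0 -0.006 -0.001 0 0 0 0;0 -0.012 -0.001 0 0 0 0;0 -0.016 -0.001 0 0 0 0;0 -0.016 -0.001 0 0 0 0;0 -0.016 -0.001 0 0 0 0")

```text
t: 14.18
tool_pos: [619.1, 150.3, 63.0]
eef_rot: [0.0, 0.805, 0.593, 0.0]
contact_force: [3.6, -0.0, 3.7]
gripper_width: 9.9
gripper_force: 30.0
```

```bash
python3 f.py
```

```text
F mean [ 3.96 -0.77  4.  ] sd [0.24 0.52 0.27] along unit x -4.01 tcp rel seat x -4.14 [619.07 150.26  63.02] M [-0.34 -1.25  0.18] 14.475
```

Call:
apply_moves(series="0 -0.004 0 0 0 0 0;0 -0.007 0 0 0 0 0;0 -0.007 0 0 0 0 0;0 -0.007 0 0 0 0 0")

```text
t: 14.98
tool_pos: [617.7, 150.7, 63.1]
eef_rot: [0.0, 0.805, 0.593, 0.0]
contact_force: [6.0, -1.3, 2.8]
gripper_width: 9.7
gripper_force: 30.0
```

```bash
python3 f.py
```

```text
F mean [ 6.39 -0.75  3.  ] sd [0.5  0.66 0.58] along unit x -6.33 tcp rel seat x -2.64 [617.64 150.73  63.04] M [-0.35 -1.58  0.32] 15.275
```

Call:
apply_moves(series="0 -0.004 0 0 0 0 0;0 -0.008 0 0 0 0 0;0 -0.008 0 0 0 0 0;0 -0.008 0 0 0 0 0")

```text
t: 15.78
tool_pos: [616.1, 151.2, 63.0]
eef_rot: [0.0, 0.805, 0.593, 0.001]
contact_force: [8.8, -1.4, 0.3]
gripper_width: 10.1
gripper_force: 30.1
```

```bash
python3 f.py
```

```text
F mean [ 9.53 -1.27  0.88] sd [0.35 0.62 0.52] along unit x -9.48 tcp rel seat x -1.03 [616.11 151.19  63.03] M [-0.43 -2.29  0.36] 16.075
```

Call:
apply_moves(series="0 -0.001 0 0 0 0 0;0 -0.001 0 0 0 0 0;0 -0.001 0 0 0 0 0;0 -0.001 0 0 0 0 0;0 -0.001 0 0 0 0 0;0 -0.001 0 0 0 0 0;0 -0.001 0 0 0 0 0;0 -0.001 0 0 0 0 0;0 -0.001 0 0 0 0 0;0 -0.001 0 0 0 0 0")

```text
t: 17.32
tool_pos: [616.0, 151.3, 63.0]
eef_rot: [0.0, 0.805, 0.593, 0.001]
contact_force: [9.5, -2.1, -0.4]
gripper_width: 10.0
gripper_force: 30.1
```

Call:
apply_moves(series="0 0 0 0 0 0 0;0 0 0 0 0 0 0;0 0 0 0 0 0 0;0 0 0 0 0 0 0;0 0 0 0 0 0 0;0 0 0 0 0 0 0;0 0 0 0 0 0 0;0 0 0 0 0 0 0;0 0 0 0 0 0 0;0 0 0 0 0 0 0")

```text
t: 18.58
tool_pos: [616.0, 151.2, 63.1]
eef_rot: [0.0, 0.805, 0.593, 0.001]
contact_force: [9.8, -0.7, -0.1]
gripper_width: 9.8
gripper_force: 30.1
```

```bash
python3 f.py
python3 - <<'E'
from h import *
im=bot.grab_frame("wrist");S=bot.grab_frame("side")
a=cv2.resize(im[60:240,150:310],(400,450),interpolation=cv2.INTER_CUBIC);b=cv2.resize(S[190:340,140:273],(400,450),interpolation=cv2.INTER_CUBIC)
cv2.imwrite("pics/w4.png",cv2.convertScaleAbs(np.hstack([a,b]),alpha=1.5))
E
```

```text
F mean [10.39 -1.16  0.51] sd [0.26 0.37 0.64] along unit x -10.27 tcp rel seat x -0.93 [616.01 151.22  63.07] M [-0.46 -2.48  0.47] 18.875
```

View pics/w4.png

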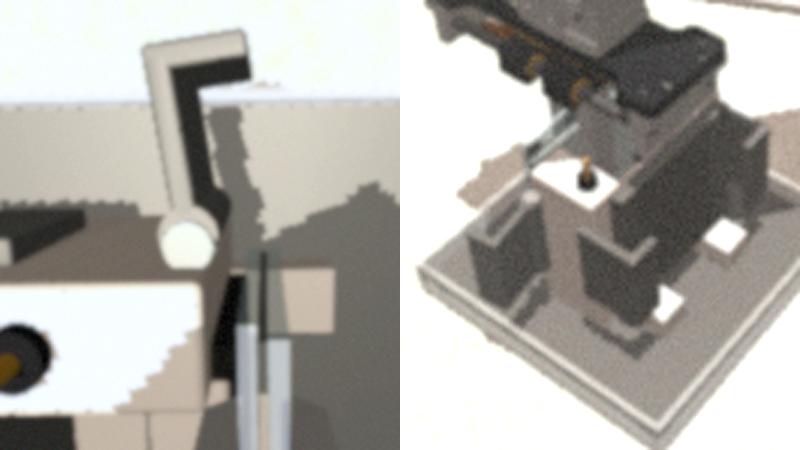

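The last picture shows the cassette upright on the supports against the gasket, its end about 5–6 mm past the outer edge of the support at (305,268), with the visible wing still out. The push has stayed near 10 N for about 3 s.

```bash
python3 -c "
from plant import bot
print(bot.close_job())"
```

```text
the job is handed in; nothing more can be done
None
```

The job is handed in with the cassette standing on the supports, short plate to the gasket, centred to about 1 mm, and still pressed at about 10 N after about 3 s; no verdict was returned, the wing in view was still swung out, and I did not check the other wing or the bystanders at the end.

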